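Return the red-lidded jar to the parts carousel and turn it to the front

TASK

On the service desk, stand the loose red-lidded jar in the empty cup of the parts carousel, fully down and upright, and then turn the carousel, without spinning it fast, until that jar faces front, directly in line with the yellow pointer of the base. Finish while still gripping the red-lidded jar in its cup, holding the carousel still there: do not let go. Do not tip the jar over, and leave the other things on the desk where they are.

Things in the scene. Friction and masses are not known exactly. Their poses are not given: they have to be found in the camera images.
- red_jar (a point): Centre, half-way up, of the loose jar with the RED lid: closed screw-top jar, 46 mm across and 95 mm tall, clear glass body (45 mm across) with a paper band and a red lid. The lid takes the top 22 mm. About 160 g, stands upright on the desk at the start, z axis up. It and the white-lidded jar swap places at random.
- jar: The same red-lidded jar; origin at the centre of its underside (47.5 mm below its centre), z up.
- white_jar (a point): Centre, half-way up, of the loose jar with the WHITE lid, a bystander of the same size and shape: closed screw-top jar, 46 mm across and 95 mm tall, clear glass body (45 mm across) with a paper band and a white lid. Leave it alone.
- well (a point): Centre of the floor of the carousel's one EMPTY cup (30 mm above the desk), where the red-lidded jar belongs. Blue round cup, inner diameter 51 mm, its rim 19 mm above the cup floor and flared to about 59 mm at the mouth. It turns with the carousel, 95 mm from the carousel's axis. The jar standing in it has its centre 47.5 mm above this point and can turn about itself in the cup.
- front_spot (a point): A point fixed to the carousel's base, 95 mm from the axis in the direction of the yellow pointer, 30 mm above the desk: where the centre of the empty cup's floor must end up. The yellow pointer is a tongue on the desk reaching from the base rim out to 190 mm from the axis, 12 mm high; it is on the robot's side of the base.
- axis (a point): A point on the vertical axis of the carousel, 30 mm above the desk. The carousel is a white round tray of 260 mm diameter, its top 30 mm above the desk, on a black base fixed to the desk. Around the axis are five places, 72 degrees apart, at 95 mm radius: four shorter jars fixed to the tray (45 mm across, tops at most 80 mm above the desk) and the empty cup. In the middle a metal post, 32 mm across, top 82 mm above the desk.
- carousel (a joint): Turning angle of the carousel about the vertical axis, rad, growing anticlockwise seen from above; 0 (or any whole turn) when the empty cup is at the yellow pointer. It starts 0.8 to 5.5 rad, turns freely either way without stops (range two full turns each way), takes about 0.04 N m (about 0.5 N at the cup) to turn, and stays where it is left.
- mug: Bystander: blue mug, 80 mm across, 90 mm tall; origin at the centre of its underside.
- tape: Bystander: black roll of tape lying flat, 96 mm across, 20 mm high; origin at the centre of its underside.
- driver: Bystander: orange-handled screwdriver lying on the desk; origin in its middle, underneath.
- tea: Bystander: green bottle, 64 mm across, 190 mm tall; origin at the centre of its underside.
- carton: Bystander: small cardboard carton, 110 x 75 x 50 mm; origin at the centre of its underside.
- meter: Bystander: yellow hand meter lying flat, 140 x 75 x 34 mm; origin at the centre of its underside.
Not all that is in view belongs to the job. Leave any black look-alike of the jar alone.

How it is judged (in metres and radians):
On the way, in this order (a step that is already met when the one before it is completed fails the run):
1. the red-lidded jar stands fully down and upright in the empty cup (horizontal distance between red_jar and well below 0.007 m and z of red_jar in the frame of well below 0.0525 m and angle between red_jar's own z axis and vertical below 0.12 rad), for 0.2 s.
2. the carousel, with the jar in its cup, is turned until that jar is at the yellow pointer, and held there by the jar (all of step 1 and horizontal distance between red_jar and front_spot below 0.012 m and contact force between the fingers and jar above 1 N and velocity of joint carousel between -0.1 and 0.1 rad/s), for 0.3 s.
At the end, for the whole second after the job is handed in: The red-lidded jar stands in its cup (centre within 7 mm of the cup's centre, at most 5 mm off the cup floor, tilted less than 0.12 rad) and within 12 mm of the front spot at the yellow pointer; the carousel is still (under 0.1 rad/s) and the fingers grip that jar with more than 1 N (all of step 2); the arm keeps its last pose, push and grip.
It fails at once if the red-lidded jar is tipped over (more than 0.6 rad) (angle between red_jar's own z axis and vertical above 0.6 rad).
It fails at once if the carousel is spun fast (over 3 rad/s) (velocity of joint carousel above 3 rad/s or velocity of joint carousel below -3 rad/s).
It fails at once if another thing on the desk is moved by more than 30 mm (distance of any of white_jar, mug, tape, driver, tea, carton, meter from where it was at the start of the episode above 0.03 m).
It also fails if it takes over 58 s, if anything falls off the work surface, if the arm or the gripper's body presses on something with over 40 N, if the wrist force passes 120 N, or if a joint passes its speed limit or range.

ROBOT

A 6-joint arm with a two-finger parallel gripper is mounted at the origin on the work surface. World frame = base frame: x ahead of the robot, y to its left, z up, the work surface at z = 0. Lengths are in mm, angles in rad, forces in N, time in s.
With the tool pointing down it reaches from about 400 to 925 mm from the base axis. Payload 3.4 kg.
Tool frame: the origin (TCP) lies at the very end of the fingers, on their centre line; the grasp point (between the pads) lies 19 mm behind it; z points along the fingers, y is the direction in which the jaws open and shut (so a half turn about z gives the same grasp; the last joint's range is limited). The gripper opens to 85 mm and grips with 20 to 120 N. Pads are 22 mm wide; open, the fingers measure 114 mm over their backs; the gripper's body (76 mm by 85 mm) begins 54 mm behind the grasp point. The pads swing forward as they close: fully open they stand 13 mm farther back than shut.
Start: joints at [-1.397, 0.307, 1.506, -0, 1.328, -0.073], TCP at [141.006, -557.448, 231.305] pointing down, gripper open.
Joint ranges: [-3.12, 3.12], [-1.05, 2.28], [0.14, 2.33], [-1.42, 4.57], [0.1, 2.73], [-2.68, 2.68]. Speed limits (rad/s): [2.57, 2.57, 3.14, 3.14, 3.14, 3.14].

INTERFACE

Orientations are given as a unit quaternion [w, x, y, z].
In Python, from cell import arm, cams gives the robot as it stands. The module is installed in compiled form; this text tells all that it offers.
- The arm moves only by the tool drive_tool, never from a script. Its argument "deltas" is one flat list of numbers, 5 for each row, row after row: the shift along the tool's x, y, z in mm, then the turn about the tool's z in degrees, then the opening, from -1 (shut) to 1 (fully open), so that 0 is half open. A call has 1 to 10 rows; each row shifts and turns the pose as measured when the row begins, along the tool's axes as they then stand; what a row does not reach is not made up. A row lasts 1/12 s, in which the tool goes at most 41.7 mm and 7.16 degrees, less where a joint would pass 70% of its speed; a pose out of reach is approached as far as the arm can. A call with a gripper value outside its range is refused whole. The fingers move at their own pace and stop on an object; "squeeze" is the grip in N (left out, the last holds). Time passes only in rows, so rows that do not move let the fingers close. It gives the time, the measured TCP pose, the force and the opening at its end, in the units of the state.
- arm.read_state(): the state, without advancing time (a new reading comes with each control period).
- cams.read_camera(name): name is "side" or "top" or "wrist"; returns the picture (400x640x3 uint8, blue, green, red); there is no depth.
- cams.get_calibration(name): a dict with "fx", "fy", "cx", "cy" (pixels), "origin" and "orientation" of the camera in the world. Camera axes: x right, y up, looking along -z (the intrinsics and any distortion apply to the point x, -y, -z); pixel columns grow to the right and rows downward; lengths in mm; the calibration is good to about 2 mm. A picture is of the moment at which its call begins: read the wrist's pose just before it. get_calibration takes no time and is no camera call; for the wrist camera it gives the pose at the moment of the call.
- arm.close_job(): hands the job in, once; it reports no verdict.
The state is a dict: "clock": time; "q": joint angles; "qd": joint speeds; "joint_torque": joint torques, N m; "tcp_pos": TCP position; "tcp_rot": TCP orientation; "force": force on the tool from outside, world axes, zero at the start; "moment": the same for the moment, N m; "width": opening from 0.0 (shut) to 1.0 (fully open).
Only numpy, scipy, OpenCV 4.12 (cv2) and the standard library are available. Lean on these libraries where they do the work, as an engineer would, in place of code of your own. Each camera call takes 0.05 s, during which the arm holds its last target. There are 200 camera calls.

## Working session

There is one attempt and no reset: what is moved stays moved. The work goes in short steps, Python scripts to look and compute and a tool call to move; the robot and the scene stay as the last step left them, time stands still between calls to the robot, and variables do not carry over. Pictures are saved under pics/ and viewed, about 8 in all and at most 12, crops included, and the job is handed in when it is done.

Besides the shell and the picture viewer there is one more tool, called after ">>>" in YAML: its name, and indented under it one key for each argument. drive_tool: Moves the arm, as the interface text tells. Its arguments: {"type":"object","properties":{"deltas":{"type":"array"},"squeeze":{"type":"number"}},"required":["deltas"]}

```bash
mkdir -p pics; cat > h.py <<'E'
import numpy as np, cv2
from scipy.spatial.transform import Rotation as R
from cell import arm, cams
def cal(n):
    c=cams.get_calibration(n); w,x,y,z=c["orientation"]
    return c, R.from_quat([x,y,z,w]).as_matrix(), np.array(c["origin"],float)
def ray(c,u,v,z):  # pixel -> world at height z
    c,M,o=c; d=M@np.array([(u-c["cx"])/c["fx"],-(v-c["cy"])/c["fy"],-1]); return o+d*(z-o[2])/d[2]
def proj(c,p):
    c,M,o=c; q=M.T@(np.array(p,float)-o); return np.array([c["cx"]+c["fx"]*q[0]/-q[2], c["cy"]-c["fy"]*q[1]/-q[2]])
E
python3 - <<'E'
from h import *
for n in ("top","side"):
    cv2.imwrite(f"pics/{n}0.png",cams.read_camera(n)); print(n,cams.get_calibration(n))
print(arm.read_state())
E
```

```text
top {'fx': 510.8461057208407, 'fy': 510.8461057208407, 'cx': 319.623764034007, 'cy': 202.22092239551603, 'origin': array([ 286.6890139 ,  -18.62372839, 1590.63141111]), 'orientation': array([ 0.73041626,  0.07604473, -0.07105409, -0.67502637])}
side {'fx': 440.19277213615663, 'fy': 440.19277213615663, 'cx': 315.6373644324647, 'cy': 201.65145445726645, 'origin': array([ 239.15830214, 1059.12182022,  850.78047808]), 'orientation': array([-0.13363809, -0.07911266,  0.45559732,  0.87653473])}
{'clock': 0.1, 'q': array([-1.39649199e+00,  3.07492176e-01,  1.50758536e+00,  1.22939299e-05,
        1.32840563e+00, -7.34774201e-02]), 'qd': array([ 8.04454096e-04,  5.79812582e-05, -4.50287333e-03, -1.66272914e-03,
       -8.82756019e-04, -5.17975693e-04]), 'joint_torque': array([ 1.08293207e-04, -4.58530748e+01, -2.52607638e+01, -1.15490934e-04,
        5.56607789e-03, -1.21717130e-05]), 'tcp_pos': array([ 140.90074002, -556.796211  ,  230.46053449]), 'tcp_rot': array([-9.44354414e-04,  9.92335076e-01,  1.23572663e-01, -4.16750823e-05]), 'force': array([-0.20425847, -0.57702468, -0.48110465]), 'moment': array([ 0.0326869 , -0.00027955,  0.0082236 ]), 'width': 0.9995033646252142}
```

View pics/top0.png

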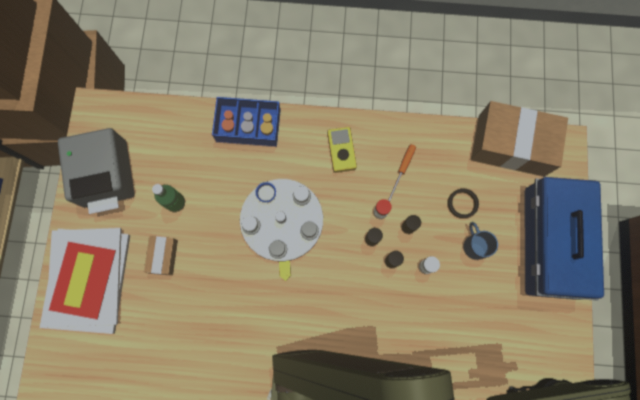

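View pics/side0.png

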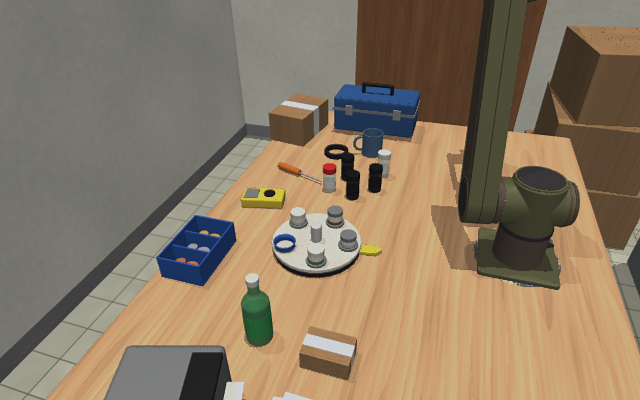

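The top view shows the carousel at about (281,219), its empty blue cup at (265,192) and the pointer at (285,270). For the jar there are five candidates: a red lid at (383,208), a white lid at (431,265), and black look-alikes at (374,237), (411,224) and (395,259). The red lid fits the description, and I'll confirm it in an enlarged crop.

```bash
python3 - <<'E'
from h import *
im=cv2.imread("pics/top0.png")[150:290,230:450]
cv2.imwrite("pics/c1.png",cv2.resize(im,None,fx=3.6,fy=3.6,interpolation=cv2.INTER_CUBIC))
c=cal("top")
for n,u,v,z in [("red",383,207.5,95),("cup",265,192,49),("axis",281,217,82),("tray",281,219.5,30),("ptr",285,276,12),("b1",374,235,95),("b2",411,223,95),("b3",395,258,95),("white",431,264,95)]: print(n,ray(c,u,v,z).round(0))
E
```

```text
red [ 601. -185.   95.]
cup [631. 176.  49.]
axis [551. 117.  82.]
tray [552. 121.  30.]
ptr [381.  93.  12.]
b1 [ 516. -163.   95.]
b2 [ 561. -271.   95.]
b3 [ 453. -228.   95.]
white [ 444. -334.   95.]
```

View pics/c1.png

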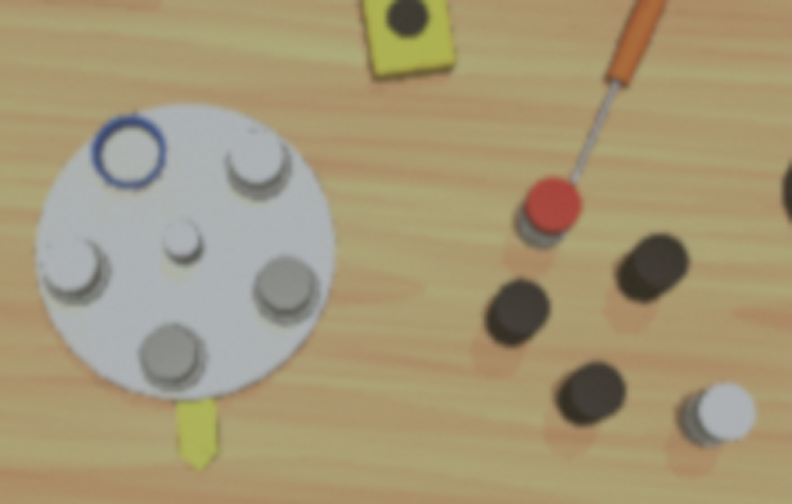

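>>> drive_tool:
  deltas: [0, 0, 0, 7.1, 1, 0, 0, 0, 7.1, 1, 30, -24, 0, 0, 1, 30, -24, 0, 0, 1, 30, -24, 0, 0, 1, 30, -24, 0, 0, 1, 30, -24, 0, 0, 1, 30, -24, 0, 0, 1, 30, -24, 0, 0, 1, 30, -24, 0, 0, 1]
  squeeze: 30

```text
clock: 0.93
tcp_pos: [384.9, -365.6, 224.9]
tcp_rot: [-0.003, 1.0, -0.014, -0.003]
force: [1.0, -1.0, 0.5]
width: 1.004
```

>>> drive_tool:
  deltas: [24, -24, 0, 0, 1, 24, -24, 0, 0, 1, 24, -24, 0, 0, 1, 24, -24, 0, 0, 1, 24, -24, 0, 0, 1, 24, -24, 0, 0, 1, 24, -24, 0, 0, 1, 0, 0, 0, 0, 1, 0, 0, 0, 0, 1]

```text
clock: 1.68
tcp_pos: [569.2, -184.6, 220.5]
tcp_rot: [-0.006, 1.0, -0.01, -0.005]
force: [-1.5, 0.1, -0.4]
width: 1.002
```

```bash
python3 - <<'E'
from h import *
s=arm.read_state();print(s["tcp_pos"],s["tcp_rot"]); c=cal("wrist"); im=cams.read_camera("wrist")
cv2.imwrite("pics/w1.png",im); print(c[2],c[1],c[0])
for p in [(602,-187,95),(516,-163,95),(561,-271,95)]: print(proj(c,p))
E
```

```text
[ 569.17826511 -184.64989361  220.49455532] [-0.00576252  0.99992476 -0.00958828 -0.00503385]
[ 649.3646438  -187.85256272  361.86775855] [[-0.01935489  0.94801529  0.31763562]
 [-0.99974598 -0.01468136 -0.01710079]
 [-0.01154849 -0.31788592  0.94805863]] {'fx': 284.0868820727048, 'fy': 284.0868820727048, 'cx': 322.7618165591517, 'cy': 198.35647747274126, 'origin': array([ 649.3646438 , -187.85256272,  361.86775855]), 'orientation': array([-0.69174099,  0.10870583, -0.11896943,  0.70393446])}
[326.09617184 156.052107  ]
[304.33790023 238.65890985]
[412.074554   196.03708402]
```

View pics/w1.png

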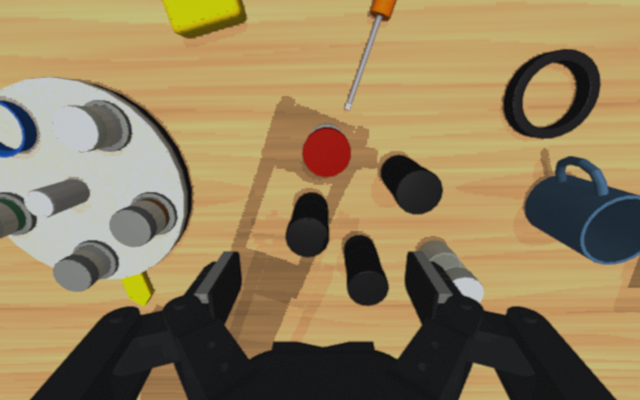

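The red lid sits at (327,152), about 4 px from the prediction, so the jar is at roughly (605,-188). The nearest black look-alikes are clear of the jaw line.

>>> drive_tool:
  deltas: [18, 2, 0, 0, 1, 18, 1, 0, 0, 1, 0, 0, 0, 0, 1, 0, 0, 30, 0, 1, 0, 0, 30, 0, 1, 0, 0, 0, 0, 1]

```text
clock: 2.23
tcp_pos: [600.3, -193.1, 159.8]
tcp_rot: [-0.005, 1.0, -0.013, -0.005]
force: [-1.9, -0.2, -1.1]
width: 0.994
```

>>> drive_tool:
  deltas: [5, -5, 20, 0, 1, 0, 0, 25, 0, 1, 0, 0, 25, 0, 1, 0, 0, 20, 0, 1, 0, 0, 0, 0, 1]

```text
clock: 2.65
tcp_pos: [600.2, -192.8, 72.5]
tcp_rot: [-0.004, 1.0, -0.016, -0.005]
force: [0.1, -0.8, -0.6]
width: 0.999
```

>>> drive_tool:
  deltas: [6, -6, 15, -2, 1, 0, 0, 15, 0, 1, 0, 0, 0, 0, 1, 0, 0, 0, 0, 1]

```text
clock: 2.98
tcp_pos: [605.5, -190.5, 48.0]
tcp_rot: [-0.003, 1.0, -0.0, -0.004]
force: [-0.3, -0.9, 1.2]
width: 1.002
```

```bash
python3 - <<'E'
from h import *
s=arm.read_state();print(s["tcp_pos"],s["tcp_rot"],s["force"]); c=cal("wrist"); im=cams.read_camera("wrist")
cv2.imwrite("pics/w2.png",im)
for p in [(605,-188,95)]: print(proj(c,p))
E
```

```text
[ 605.50058423 -190.46838961   47.95193806] [-3.24113335e-03  9.99986454e-01 -1.56956014e-04 -4.06972066e-03] [-0.33721573 -0.9151038   1.18237831]
[315.96261072 313.01927046]
```

View pics/w2.png

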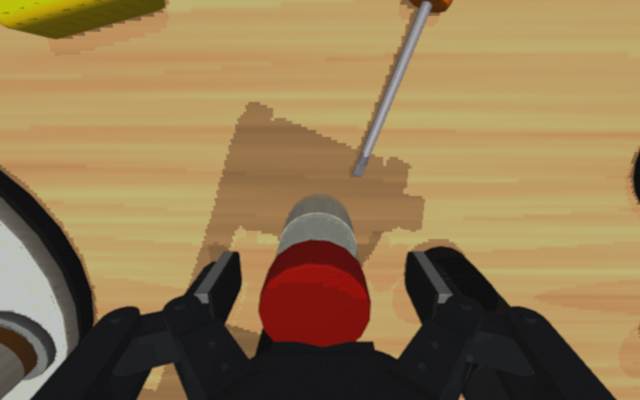

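Jar centred between the pads, lid centre about (315,305); it lies about 2 to 3 mm ahead of the TCP. I'll lower a little and close.

>>> drive_tool:
  deltas: [4, -1, 9, 0, 1, 0, 0, 0, 0, 1, 0, 0, 0, 0, -1, 0, 0, 0, 0, -1, 0, 0, 0, 0, -1, 0, 0, 0, 0, -1, 0, 0, 0, 0, -1, 0, 0, 0, 0, -1, 0, 0, 0, 0, -1, 0, 0, 0, 0, -1]
  squeeze: 40

```text
clock: 3.87
tcp_pos: [612.4, -191.1, 44.5]
tcp_rot: [-0.002, 1.0, -0.001, -0.0]
force: [-0.5, 0.3, -0.2]
width: 0.538
```

>>> drive_tool:
  deltas: [0, 0, -15, 0, -1, 0, 0, -30, 0, -1, 0, 0, -35, 0, -1, 0, 0, -35, 0, -1, 0, 0, -20, 0, -1, 0, 0, 0, 0, -1, 0, 0, 0, 0, -1]

```text
clock: 4.45
tcp_pos: [609.3, -190.4, 180.3]
tcp_rot: [-0.004, 1.0, -0.001, -0.005]
force: [0.8, -0.1, -1.2]
width: 0.541
```

>>> drive_tool:
  deltas: [-5, -25, 0, 0, -1, -5, -35, 0, 0, -1, -5, -38, 0, 0, -1, -5, -38, 0, 0, -1, -5, -38, 0, 0, -1, -5, -38, 0, 0, -1, -5, -38, 0, 0, -1, -5, -38, 0, 0, -1, -5, -25, 0, 0, -1, 0, 0, 0, 0, -1]

```text
clock: 5.28
tcp_pos: [554.0, 131.5, 162.4]
tcp_rot: [-0.003, 1.0, -0.005, -0.019]
force: [0.1, -0.8, -1.3]
width: 0.536
```

```bash
python3 - <<'E'
from h import *
s=arm.read_state();print(s["tcp_pos"],s["tcp_rot"],s["width"]); c=cal("wrist"); im=cams.read_camera("wrist")
cv2.imwrite("pics/w3.png",im)
for p in [(631,176,49),(551,119,82)]: print(proj(c,p))
E
```

```text
[554.04188463 131.46592984 162.39320519] [-0.00286907  0.99980686 -0.00543675 -0.01866689] 0.5363408154880761
[269.83103674 103.96518871]
[338.37486559 205.86656797]
```

View pics/w3.png

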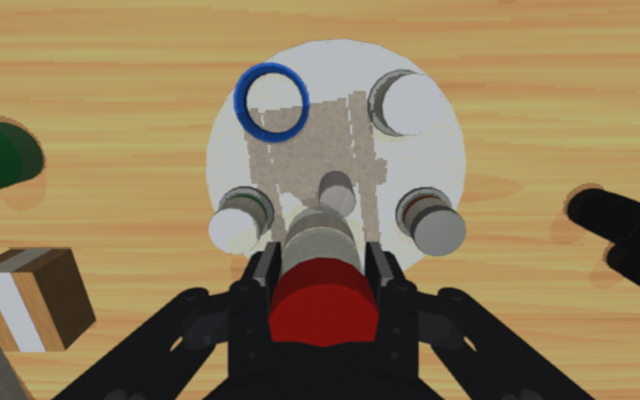

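The cup rim centre is at about (271,102), the post top at (338,200), and the jar is held upright with its lid at about (323,325). I'll compute the offsets from these.

```bash
python3 - <<'E'
from h import *
c=cal("wrist"); t=arm.read_state()["tcp_pos"]
print("cup",ray(c,271,102.5,49),"post",ray(c,337.5,199.5,82),"tray L/R",ray(c,206,165,30),ray(c,466,165,30),ray(c,336,39,30))
im=cv2.imread("pics/w3.png").astype(int); m=(im[...,2]>120)&(im[...,1]<50)&(im[...,0]<50)
ys,xs=np.nonzero(m); print("lidtop px",xs.min(),xs.max(),ys.min(),ys.max())
for dx in(-6,-3,0,3): 
  o=np.array([[dx+2+23*np.cos(a),23*np.sin(a),50.5] for a in np.linspace(0,6.28,60)])+t
  p=np.array([proj(c,q) for q in o]); print(dx,p.min(0),p.max(0))
k=cal("top"); print("tip",ray(k,285.6,279.7,12),"base",ray(k,284.6,262,12))
E
```

```text
cup [632.04874086 172.82100388  49.        ] post [556.71156245 117.82736609  82.        ] tray L/R [574.50150376 243.91445191  30.        ] [571.99264908  -9.29470591  30.        ] [681.68326406 117.63977172  30.        ]
lidtop px 275 358 286 316
-6 [264.73276276 280.89480492] [380.11761137 371.11124461]
-3 [264.11521191 274.05851857] [380.56512994 365.94784414]
0 [263.4861679  267.08584648] [381.02100099 360.69509653]
3 [262.84530686 259.97266611] [381.48546055 355.35066246]
tip [370.02478861  90.59275357  12.        ] base [423.58383989  98.65315303  12.        ]
```

```bash
python3 - <<'E'
from h import *
c=cal("wrist"); t=arm.read_state()["tcp_pos"]
im=cv2.imread("pics/w3.png")[180:345,240:400]
cv2.imwrite("pics/c3.png",cv2.resize(im,None,fx=3.6,fy=3.6,interpolation=cv2.INTER_CUBIC))
for r in (202,207,212): print(r,ray(c,320,r,t[2]-44.5)-t-[22.5,0,0])
for r in (283,286,289): print(r,ray(c,322,r,t[2]+50.5)-t-[23,0,0])
E
```

```text
202 [ -8.32645724   1.93824935 -44.5       ]
207 [-12.05080424   1.99112859 -44.5       ]
212 [-15.82409593   2.04470277 -44.5       ]
283 [-4.93616602 -0.10436882 50.5       ]
286 [-6.27951179 -0.08855273 50.5       ]
289 [-7.63464211 -0.0725979  50.5       ]
```

View pics/c3.png

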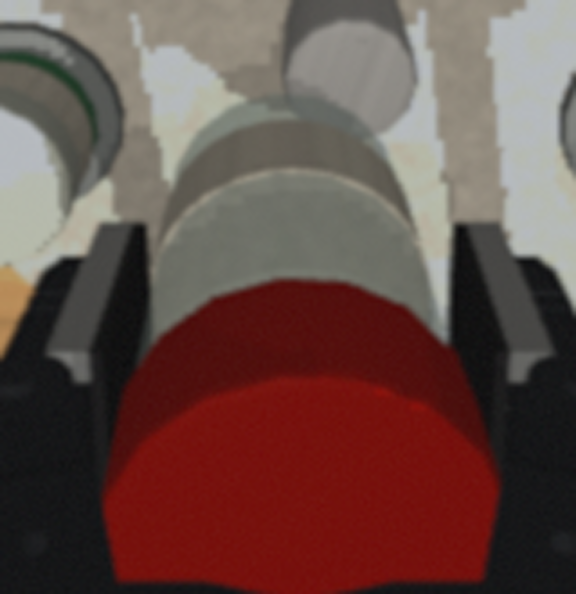

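>>> drive_tool:
  deltas: [18, -9, 0, 0, -1, 22, -10, 0, 0, -1, 22, -10, 0, 0, -1, 20, -10, 0, 0, -1, 6, -3, 0, 0, -1, 0, 0, 0, 0, -1, 0, 0, 0, 0, -1]

```text
clock: 5.92
tcp_pos: [638.3, 164.6, 145.7]
tcp_rot: [0.002, 1.0, -0.006, -0.029]
force: [-0.7, -0.2, -1.0]
width: 0.533
```

>>> drive_tool:
  deltas: [5, -5, 0, 0, -1, 2, -3, 0, 0, -1, 1, 0, 12, 0, -1, 1, 0, 15, 0, -1, 0, 0, 6, 0, -1, 0, 0, 0, 0, -1, 0, 0, 0, 0, -1]

```text
clock: 6.5
tcp_pos: [640.5, 169.0, 108.6]
tcp_rot: [0.004, 0.999, -0.007, -0.032]
force: [-0.5, -0.2, -1.1]
width: 0.538
```

```bash
python3 - <<'E'
from h import *
s=arm.read_state();t=s["tcp_pos"];print(t,s["tcp_rot"],s["force"]); c=cal("wrist"); im=cams.read_camera("wrist")
cv2.imwrite("pics/w4f.png",im)
cv2.imwrite("pics/w4.png",cv2.resize(im[150:400,180:460],None,fx=2.8,fy=2.8,interpolation=cv2.INTER_CUBIC))
for p in [(632.5,173.5,49),(632.5+29.5,173.5,49)]: print(proj(c,p), (proj(c,p)-[180,150])*2.8)
E
```

```text
[640.54243215 168.96095499 108.6160518 ] [ 0.00363018  0.99944898 -0.00724262 -0.0321885 ] [-0.49068869 -0.2464667  -1.10504444]
[316.42801368 220.1319753 ] [381.9984383  196.36953085]
[315.51716457 183.66078925] [379.44806081  94.25020991]
```

View pics/w4.png

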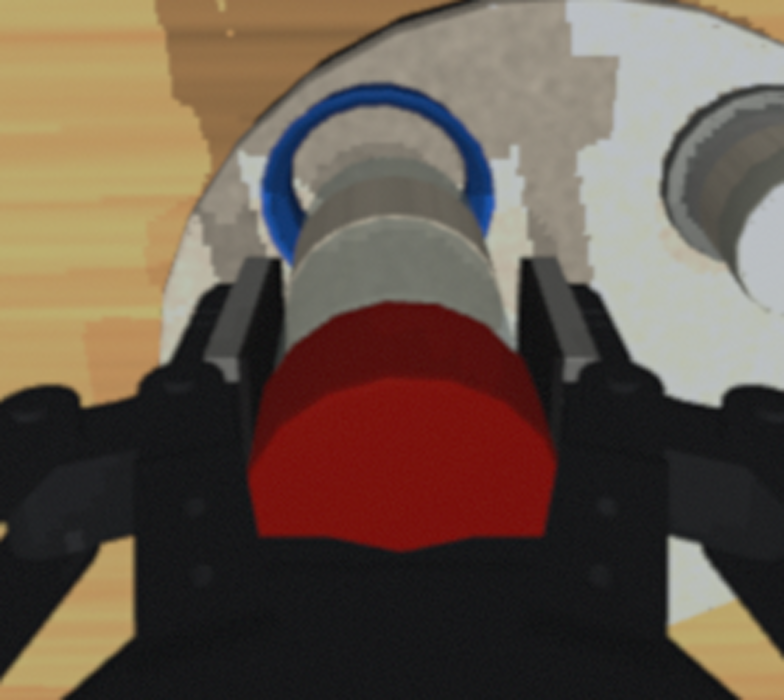

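```bash
python3 - <<'E'
from h import *
c=cal("wrist"); f=lambda u,v,z: ray(c,180+u/2.8,150+v/2.8,z).round(1)
print("base ctr",f(388,157,64)-[22.5,0,0],"rim L,R",f(262,196,49),f(494,196,49),"rim front",f(378,85,49)); 
print("lid",f(401,377,159)-[23,0,0])
E
```

```text
base ctr [628.  171.4  64. ] rim L,R [633.1 206.3  49. ] [631.9 142.8  49. ] rim front [664.4 173.8  49. ]
lid [636.3 168.9 159. ]
```

The cup rim centre is at about (632.5,174.5) and the jar base at about (628,171.4), so I'll correct by (+4.5,+3) and lower with the force watched.

>>> drive_tool:
  deltas: [5, -3, 0, 0, -1, 0, 0, 0, 0, -1, 0, 0, 0, 0, -1]

```text
clock: 6.8
tcp_pos: [646.6, 172.3, 109.8]
tcp_rot: [0.003, 0.999, -0.007, -0.031]
force: [-0.3, 0.5, -1.1]
width: 0.535
```

>>> drive_tool:
  deltas: [0, 0, 8, 0, -1, 0, 0, 8, 0, -1, 0, 0, 6, 0, -1, 0, 0, 0, 0, -1]

```text
clock: 7.13
tcp_pos: [646.0, 172.6, 87.8]
tcp_rot: [0.003, 1.0, -0.007, -0.03]
force: [-0.1, -0.2, -1.5]
width: 0.539
```

>>> drive_tool:
  deltas: [0, 0, 5, 0, -1, 0, 0, 4, 0, -1, 0, 0, 3, 0, -1, 0, 0, 0, 0, -1]

```text
clock: 7.47
tcp_pos: [644.8, 172.3, 75.2]
tcp_rot: [0.003, 1.0, -0.007, -0.03]
force: [-1.0, -0.2, -0.6]
width: 0.54
```

>>> drive_tool:
  deltas: [0, 0, 3, 0, -1, 0, 0, 2, 0, -1, 0, 0, 0, 0, -1]

```text
clock: 7.72
tcp_pos: [646.3, 172.3, 74.5]
tcp_rot: [0.003, 1.0, -0.007, -0.028]
force: [-0.5, -0.7, -0.9]
width: 0.535
```

>>> drive_tool:
  deltas: [0, 0, 5, 0, -1, 0, 0, 5, 0, -1, 0, 0, 0, 0, -1]

```text
clock: 7.97
tcp_pos: [649.1, 171.9, 75.4]
tcp_rot: [0.003, 1.0, -0.007, -0.023]
force: [-1.4, -0.4, -2.1]
width: 0.534
```

The jar stopped at seat height with TCP z about 75. The grip is off-centre towards the pad edge, so I'll release briefly to let the jar settle upright, look, then regrip centred.

>>> drive_tool:
  deltas: [0, 0, 0, 0, 0.4, 0, 0, 0, 0, 0.4, 0, 0, 0, 0, 0.4, 0, 0, 0, 0, 0.4]

```text
clock: 8.3
tcp_pos: [650.6, 172.3, 75.9]
tcp_rot: [0.002, 1.0, -0.007, -0.021]
force: [0.1, 0.1, 0.7]
width: 0.702
```

```bash
python3 - <<'E'
from h import *
s=arm.read_state();t=s["tcp_pos"];print(t,s["tcp_rot"],s["force"],s["width"]); c=cal("wrist"); im=cams.read_camera("wrist"); sd=cams.read_camera("side")
a=cv2.resize(im[150:400,180:460],(504,450),interpolation=cv2.INTER_CUBIC)
k=cal("side"); p0=proj(k,(632.5,174.5,78)).astype(int); print(p0)
b=cv2.resize(sd[p0[1]-75:p0[1]+75,p0[0]-48:p0[0]+48],(288,450),interpolation=cv2.INTER_CUBIC)
cv2.imwrite("pics/w5.png",np.hstack([a,b]))
for n,p in [("lid front",(655.5,174.5,125)),("lidL",(632.5,197.5,125)),("lidR",(632.5,151.5,125)),("rim front",(632.5+32,174.5,49))]: print(n,(proj(c,p)-[180,150])*1.8)
for p in [(632.5,174.5,125),(632.5,174.5,30)]: print((proj(k,p)-p0+[48,75])*3+[504,0])
E
```

```text
[650.57082534 172.27479213  75.88840854] [ 0.00237447  0.9997557  -0.00707439 -0.02080519] [0.13912572 0.11568881 0.72120351] 0.7018663738855944
[283 231]
lid front [247.65097455 286.48228391]
lidL [151.50853629 366.65656679]
lidR [347.81033629 363.76352128]
rim front [249.76159534 111.94742293]
[646.16101219 186.72698305]
[652.14995012 266.20484471]
```

View pics/w5.png

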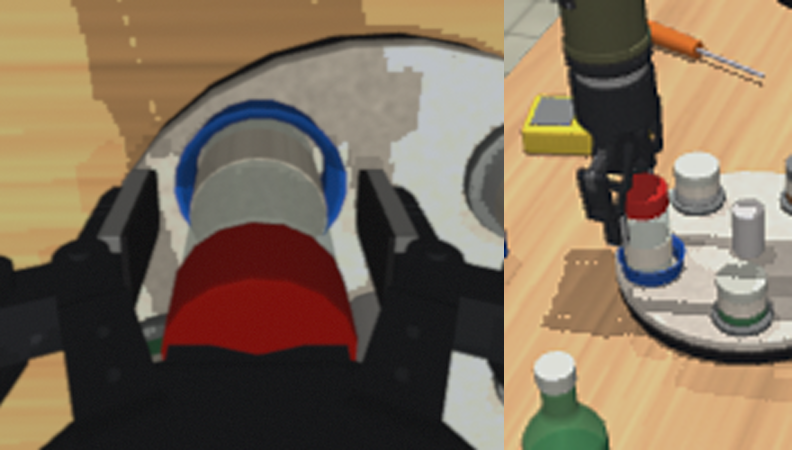

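The jar stands upright and seated in the cup at about (634,172). I'll centre the fingers and regrip.

>>> drive_tool:
  deltas: [-7, 0, 0, 0, 0.4, -7, 0, 0, 0, 0.4, 0, 0, 0, 0, 0.4, 0, 0, 0, 0, 0.4]

```text
clock: 8.73
tcp_pos: [633.8, 172.4, 74.3]
tcp_rot: [0.003, 1.0, -0.007, -0.023]
force: [0.5, -1.5, 1.1]
width: 0.699
```

>>> drive_tool:
  deltas: [0, 0, 0, 0, -1, 0, 0, 0, 0, -1, 0, 0, 0, 0, -1, 0, 0, 0, 0, -1, 0, 0, 0, 0, -1]
  squeeze: 25

```text
clock: 9.15
tcp_pos: [633.4, 172.5, 74.4]
tcp_rot: [0.003, 1.0, -0.007, -0.023]
force: [0.2, 0.5, -0.0]
width: 0.54
```

>>> drive_tool:
  deltas: [-4.9, -6.3, 0, 0, -1, -5.4, -5.9, 0, 0, -1, -5.9, -5.4, 0, 0, -1, -6.3, -4.9, 0, 0, -1, -6.7, -4.4, 0, 0, -1, 0, 0, 0, 0, -1]

```text
clock: 9.65
tcp_pos: [600.7, 201.4, 74.5]
tcp_rot: [0.004, 1.0, -0.007, -0.024]
force: [0.0, 0.4, -2.2]
width: 0.539
```

>>> drive_tool:
  deltas: [-7.2, -3.4, 0, 0, -1, -7.5, -2.8, 0, 0, -1, -7.7, -2.2, 0, 0, -1, -7.9, -1.5, 0, 0, -1, -8, -0.9, 0, 0, -1, -8, -0.2, 0, 0, -1, 0, 0, 0, 0, -1]

```text
clock: 10.23
tcp_pos: [549.5, 215.5, 77.3]
tcp_rot: [0.003, 1.0, -0.006, -0.023]
force: [-1.0, -0.1, -1.1]
width: 0.536
```

>>> drive_tool:
  deltas: [-7.9, 2, 1.5, 0, -1, -7.8, 2.6, 1.5, 0, -1, -7.7, 3, 1, 0, -1, -7.5, 3.4, 1, 0, -1, -7.2, 3.6, 0.6, 0, -1, -6.9, 4.1, 0.6, 0, -1, 0, 0, 0, 0, -1]

```text
clock: 10.82
tcp_pos: [499.9, 196.7, 74.3]
tcp_rot: [0.002, 1.0, -0.007, -0.022]
force: [-1.0, 0.8, 0.3]
width: 0.538
```

>>> drive_tool:
  deltas: [-6, 5.3, 0.3, 0, -1, -5.5, 5.8, 0.3, 0, -1, -5.1, 6.2, 0.2, 0, -1, -4.6, 6.6, 0.2, 0, -1, -4.2, 6.8, 0.2, 0, -1, -3.7, 7.1, 0.2, 0, -1, 0, 0, 0, 0, -1]

```text
clock: 11.4
tcp_pos: [466.5, 156.5, 74.3]
tcp_rot: [0.001, 1.0, -0.007, -0.022]
force: [-0.3, -0.5, 0.7]
width: 0.543
```

>>> drive_tool:
  deltas: [-2.2, 7.5, 0.1, 0, -1, -1.6, 7.7, 0.1, 0, -1, -1, 7.9, 0, 0, -1, -0.3, 7, 0, 0, -1, 0, 0, 0, 0, -1, 0, 0, 0, 0, -1]

```text
clock: 11.9
tcp_pos: [459.9, 122.5, 74.5]
tcp_rot: [0.001, 1.0, -0.008, -0.023]
force: [-1.6, 1.7, 2.2]
width: 0.535
```

```bash
python3 - <<'E'
from h import *
s=arm.read_state();t=s["tcp_pos"];print(t,s["tcp_rot"],s["force"],s["width"])
im=cams.read_camera("top"); sd=cams.read_camera("side")
k=cal("side"); T=cal("top")
a=cv2.resize(im[170:290,225:335],(440,480),interpolation=cv2.INTER_CUBIC)
b=cv2.resize(sd[190:290,260:390-60+0+0],(336,480),interpolation=cv2.INTER_CUBIC) if 0 else cv2.resize(sd[180:300,265:395-40],(360,480),interpolation=cv2.INTER_CUBIC)
cv2.imwrite("pics/t6.png",np.hstack([a,b]))
E
```

```text
[459.8664831  122.46970915  74.45562636] [ 5.20185579e-04  9.99701794e-01 -8.25758870e-03 -2.29753047e-02] [-1.60780647  1.65928199  2.21199994] 0.5347006391853328
```

View pics/t6.png

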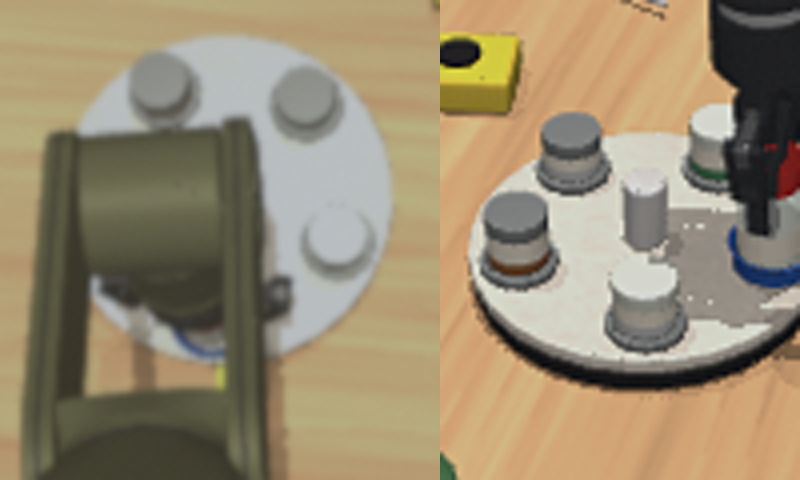

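```bash
python3 - <<'E'
from h import *
T=cal("top"); im=cv2.imread("pics/top0.png"); h=cv2.cvtColor(im,cv2.COLOR_BGR2HSV)
m=cv2.inRange(h,(22,120,110),(38,255,255)); m[:255]=0; m[:,:260]=0; m[:,310:]=0
ys,xs=np.nonzero(m); print("yellow",len(xs),xs.mean(),ys.mean(),xs.min(),xs.max(),ys.min(),ys.max())
y=ray(T,xs.mean(),ys.mean(),12)
W=cv2.inRange(h,(0,0,120),(180,45,255)); W[:, :235]=0; W[:,330:]=0; W[:170]=0; W[270:]=0
n,l,st,ce=cv2.connectedComponentsWithStats(W); i=1+st[1:,4].argmax()
cs,_=cv2.findContours((l==i).astype(np.uint8),cv2.RETR_EXTERNAL,cv2.CHAIN_APPROX_NONE); hull=cv2.convexHull(max(cs,key=len))
e=cv2.fitEllipse(hull); print(e); a=ray(T,*e[0],30)
d=y-a; print("axis",a,"ptr",y,"angle",np.degrees(np.arctan2(d[1],d[0]))%360)
# same from the cup's world
from_axis=np.array([556.5,118.5]); th=np.arctan2(d[1],d[0]); print("front",from_axis+95*np.array([np.cos(th),np.sin(th)]))
E
```

```text
yellow 151 284.42384105960264 269.4503311258278 280 289 262 279
((281.0289611816406, 219.26150512695312), (82.44622802734375, 83.49728393554688), 78.38372802734375)
axis [552.76675289 120.60886413  30.        ] ptr [400.80221117  97.07525047  12.        ] angle 188.8030412654962
front [462.61907534 103.96136232]
```

The fit gives a pointer direction of 188.8°, which puts the front spot at about (462.6,104).

>>> drive_tool:
  deltas: [0.4, 6.5, 0, 0, -1, 0.8, 5, 0, 0, -1, 1, 4, 0, 0, -1, 0, 0, 0, 0, -1, 0, 0, 0, 0, -1, 0, 0, 0, 0, -1]

```text
clock: 12.5
tcp_pos: [461.9, 106.3, 74.7]
tcp_rot: [0.0, 1.0, -0.007, -0.023]
force: [-1.9, 0.3, 3.2]
width: 0.538
```

```bash
python3 - <<'E'
from h import *
s=arm.read_state();t=s["tcp_pos"];print(t,s["tcp_rot"],s["force"],s["width"])
im=cams.read_camera("wrist"); sd=cams.read_camera("side"); c=cal("wrist");k=cal("side")
cv2.imwrite("pics/w7f.png",im);cv2.imwrite("pics/s7f.png",sd)
a=cv2.resize(im,(400,250)); b=cv2.resize(sd[200:275,300:400],(400,300),interpolation=cv2.INTER_CUBIC)
cv2.imwrite("pics/w7.png",np.hstack([cv2.resize(im[0:400,100:540],(440,400)),cv2.resize(sd[190:290,300:390],(360,400),interpolation=cv2.INTER_CUBIC)]))
f=lambda p:(proj(k,p)-[300,190])*4+[440,0]
for a in (184,189,194):
    r=np.radians(a); x,y=556.5+95*np.cos(r),118.5+95*np.sin(r); print(a,x,y,f((x,y,30)),f((x,y,125)))
    # neighbours
    print([ (proj(c,(556.5+95*np.cos(r+q),118.5+95*np.sin(r+q),75))-[100,0]).round() for q in np.radians([72,144,216,288])])
print("post",proj(c,(556.5,118.5,82))-[100,0])
E
```

```text
[461.86922012 106.3054269   74.67120876] [ 4.05231017e-04  9.99700073e-01 -7.22492361e-03 -2.33965760e-02] [-1.90752562  0.31628988  3.23150429] 0.5377735314421316
184 461.7314152253167 111.8731349943081 [631.03158698 209.04181181] [634.46634588 102.99586732]
[array([391., 120.]), array([ 327., -191.]), array([   9., -153.]), array([ 16., 152.])]
189 462.6696076434619 103.63872582117808 [632.6175723  201.71669918] [636.10444876  95.92278178]
[array([398., 102.]), array([ 307., -207.]), array([  -4., -132.]), array([ 27., 167.])]
194 464.3219060037803 95.51741991803158 [633.19254786 194.38244263] [636.68575459  88.84586671]
[array([403.,  82.]), array([ 285., -222.]), array([ -14., -109.]), array([ 39., 181.])]
post [190.60828021  68.19304851]
```

View pics/w7.png

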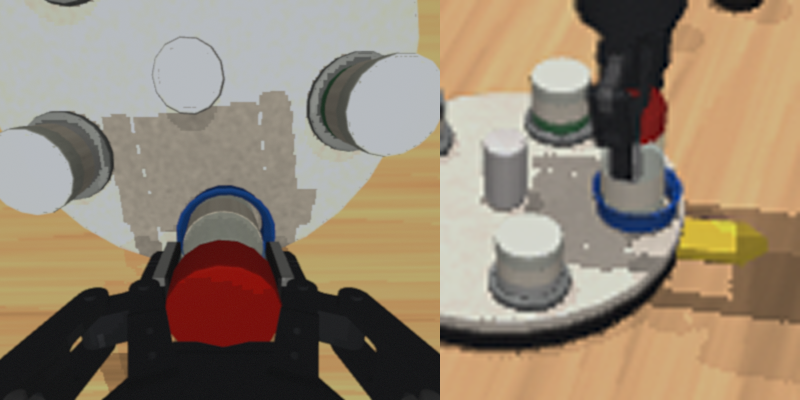

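```bash
python3 - <<'E'
from h import *
k=cal("side"); g=lambda u,v,z: ray(k,300+(u-440)/4,190+v/4,z)[:2]
a=g(505,142,82); tip=g(767,243,12); near=g(684,240,12)
L=g(594,188,49);R_=g(683,185,49); print("post",a,"tip",tip,"near",near,"rim",(L+R_)/2)
for n,p in (("tip",tip),("near",near),("rim",(L+R_)/2)): d=p-a; print(n,np.hypot(*d),np.degrees(np.arctan2(d[1],d[0]))%360)
print(arm.read_state()["qd"].round(4))
E
```

```text
post [551.20087569 126.51150229] tip [364.31424066  99.51928998] near [421.73937078 113.40609311] rim [457.65358678 108.24124458]
tip 188.82582947615836 188.21845129593976
near 130.12314553024655 185.78036987217666
rim 95.31472907782167 191.05104572109218
[ 0.0021  0.0001  0.     -0.0038 -0.0009  0.0006]
```

Every estimate of the jar-to-pointer alignment agrees within about 3° (5 mm), inside the 12 mm limit. I'll hold, confirm it is still and hand in.

>>> drive_tool:
  deltas: [0, 0, 0, 0, -1, 0, 0, 0, 0, -1, 0, 0, 0, 0, -1, 0, 0, 0, 0, -1, 0, 0, 0, 0, -1, 0, 0, 0, 0, -1]

```text
clock: 13.1
tcp_pos: [461.8, 106.3, 74.6]
tcp_rot: [0.001, 1.0, -0.007, -0.023]
force: [-1.3, 0.4, 3.4]
width: 0.539
```

```bash
python3 - <<'E'
from h import *
s=arm.read_state();print(s["clock"],s["tcp_pos"],s["force"],s["width"]); print(arm.close_job())
s=arm.read_state();print(s["clock"],s["tcp_pos"],s["width"])
E
```

```text
13.1 [461.77236214 106.33979624  74.61589531] [-1.29363121  0.38756731  3.41340183] 0.538850348985092
the job is handed in; nothing more can be done
None
the job is handed in; nothing more can be done
```

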